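# Line up the valve block and hold its spool drawn

## Robot

A 7-joint arm with a two-finger parallel gripper is mounted at the origin on the work surface. World frame = base frame: x ahead of the robot, y to its left, z up, the work surface at z = 0. Lengths are in m, angles in degrees, forces in N, time in s.
With the tool pointing down it reaches from about 0.425 to 0.875 m from the base axis. Payload 4.7 kg.
Tool frame: the origin (TCP) lies on the mounting face of the last link; the fingertips stand 182 mm ahead of it and the grasp point (between the pads) lies 164 mm ahead of it; z points along the fingers, y is the line along which they close (so a half turn about z gives the same grasp; the last joint's range is limited). The gripper opens to 87 mm and grips with 3 to 60 N. Pads are 19 mm wide; open, the fingers measure 117 mm over their backs; the gripper's body (75 mm by 190 mm) begins 51 mm behind the grasp point.
Start: joints at [66.641, 18.392, -4.016, 83.108, 1.295, 78.541, -3.26], TCP at [0.266, -0.593, 0.405] pointing down, gripper open.
Joint ranges: [-163.93, 163.93], [-17.29, 119.83], [-79.2, 71.16], [3.27, 140.29], [-89.18, 269.18], [5.43, 117.66], [-154.24, 154.24]. Speed limits (degrees/s): [147.25, 147.25, 180, 180, 180, 180, 180].

## Interface

Orientations are given as [roll, pitch, yaw] about the fixed x, y, z axes, in that order (R = Rz(yaw) Ry(pitch) Rx(roll)).
In Python, from cell import env gives the robot as it stands.
- The arm moves only by the tool servo_tool, never from a script. Its argument "plan" is a list of rows, each an object with "xyz": the shift along the tool's x, y, z in cm, a list of three; "twist": the turn, a rotation vector about the tool's x, y, z in degrees, a list of three; "jaw": the closure, from 0 (fully open) to 1 (shut). In form: [{"xyz": [x, y, z], "twist": [wx, wy, wz], "jaw": jaw}, ...]. A call has 1 to 10 rows; each row is the pose to reach, as a shift and turn from the pose commanded when the call began, along the tool's axes at that moment; what a row does not reach only later rows make up. A row lasts 1/12 s, in which the tool goes at most 41.7 mm and 7.16 degrees, less where a joint would pass 70% of its speed; a pose out of reach is approached as far as the arm can. A call with a gripper value outside its range is refused whole. The fingers move at their own pace and stop on an object; "newtons" is the grip in N (left out, the last holds). Time passes only in rows, so rows that repeat a pose let the fingers close. It gives the time, the measured TCP pose, the force, the opening and the grip force at its end, in the units of the state.
- env.get_obs(): the state, without advancing time (a new reading comes with each control period).
- env.read_camera(name): name is "scene" or "top"; returns a dict with "img" (400x640x3 uint8, red, green, blue), "camera_matrix" (3x3 intrinsics, pixels), "k1" (the pictures are not rectified: a ray, as slopes to the right and down, at radius r is drawn at 1 + k1 r^2 times it, then the intrinsics apply), "R" (3x3) and "t" (3): a world point X has camera coordinates R X + t. Camera axes: x right, y down, z forward; pixel columns grow to the right and rows downward; lengths in m; the calibration is good to about 2 mm. A picture is of the moment at which its call begins. There is no depth.
- env.sign_off(): hands the job in; it is judged then, once.
The state is a dict: "time_s": time; "qpos": joint angles; "joint_velocities": joint speeds; "effort": joint torques, N m; "tool_pos": TCP position; "tool_rot": TCP orientation; "force": force on the tool from outside, world axes, zero at the start; "wrist_torque": the same for the moment, N m; "grip_width": finger opening in m; "grasp_force": force on a finger pad.
Only numpy, scipy, OpenCV 4.12 (cv2) and the standard library are available. Lean on these libraries where they do the work, as an engineer would, in place of code of your own. Each camera call takes 0.05 s, during which the arm holds its last target. There are 200 camera calls.

## Task

Get the valve block ready for punching: slide its carriage along the bed until the white dot on the block sits right under the punch tip, with the sprung spool rod still fully in. Then pull the rod straight out by its red knob until the whole orange ring has just come out of the brass barrel, and finish holding it there by the knob, with the dot still under the tip. Leave the cup, the brass fitting and the screwdriver alone.

Things in the scene. Friction and masses are not known exactly. Their poses are not given: they have to be found in the camera images.
- bed: Grey fixed slide bed, 340 (x) x 120 (y) x 22 mm high, origin at the centre of its underside on the bench. The carriage slides along the bed's x axis; the spool rod pulls out along the bed's +y axis. Axes are level; its yaw varies by up to 0.2 rad.
- carriage (a joint): Carriage with the valve block clamped on it (block 92 x 80 mm, aluminium below, black above, top 104 mm above the bench; plate 130 x 110 mm). Value in m, 0 to 0.15, growing along the bed's +x; starts at 0 to 0.03 and must go 40 to 120 mm further. Friction about 5 N; stays where left. Move it by pushing the block or by the gripped knob.
- dot (a point): White paint dot, 12 mm across, in the middle of the black top of the valve block; the point is its centre, 105 mm above the bench. It rides with the carriage.
- tip (a point): Tip of the steel punch on a fixed green stand, 113 mm above the bench (8 mm over the block), on the line along which the dot travels. The stand's column (26 mm thick, 237 mm high) is 125 mm from the tip towards bed -y; its 24 mm wide arm runs to the punch at 169 to 191 mm height; the punch's black cap ends at 242 mm.
- mouth (a point): Centre of the mouth of the brass barrel (30 mm diameter, level, axis 70 mm above the bench). The barrel sticks out 70 mm from the block's +y face (bed axes); its mouth is 110 mm from the dot in bed +y. Rides with the carriage.
- spool (a joint): Steel rod (14 mm diameter) telescoping from the barrel against a spring. Value in m: 0 fully in (start), grows as it is pulled along bed +y, end stop 0.07. Pull 4.5 N at first, 11.5 N at the mark; springs back when let go. Orange ring (8 mm long, 19 mm diameter) hidden in the barrel at first; its rear edge is level with the mouth at 0.045.
- knob: Red knob on the rod's outer end: round grip 28 mm diameter, 26 mm long along bed y, with a flange 40 mm diameter, 7 mm thick on its outer (+y) end. Origin mid-grip on the rod's axis, 70 mm above the bench, 28 mm beyond the mouth while the rod is in; axes as the bed's. Can be pinched from above, fingers either side along bed x, at about 40 N.
- cup: White cup, 70 mm diameter, 75 mm high, origin at the centre of its underside, rests on the bench; leave it alone.
- fitting: Brass fitting, 36 mm diameter, 34 mm high, origin at the centre of its underside, rests on the bench; leave it alone.
- driver: Screwdriver with orange handle lying on the bench along its x axis, about 200 mm long, rests on the bench; leave it alone.
Mind the look-alikes: they are no part of the job. Of the things that look like the part that bears tip, take the one that is farthest to the robot's right at the start.

How it is judged:
By the outcome, as a careful person would: the job done as asked, in the order asked, and still so for the second after the job is handed in, while the arm keeps its last pose, push and grip.
It also fails if it takes over 42 s, if anything falls off the work surface, if the arm or the gripper's body presses on something with over 40 N, if the wrist force passes 120 N, or if a joint passes its speed limit or range.

## Working session

There is one attempt and no reset: what is moved stays moved. The work goes in short steps, Python scripts to look and compute and a tool call to move; the robot and the scene stay as the last step left them, time stands still between calls to the robot, and variables do not carry over. Pictures are saved under pics/ and viewed, at most 10 in all, crops included, and the job is handed in when it is done.

Besides the shell and the picture viewer there is one more tool, called after "Request:" by a JSON object that holds its "op" and its "data", one argument or row to a line. servo_tool: Moves the arm, as the interface text tells. Its arguments: {"type":"object","properties":{"plan":{"type":"array","items":{"type":"object","properties":{"xyz":{"type":"array","items":{"type":"number"}},"twist":{"type":"array","items":{"type":"number"}},"jaw":{"type":"number"}}}},"newtons":{"type":"number"}},"required":["plan"]}

```bash
mkdir -p pics; ls
cat > h.py <<'E'
import numpy as np, cv2
from cell import env
def shot(n,save=None):
    c=env.read_camera(n)
    if save: cv2.imwrite('pics/'+save,c['img'][:,:,::-1])
    return c
def ray(c,u,v):
    K=np.array(c['camera_matrix']);R=np.array(c['R']);t=np.array(c['t'])
    d=np.array([(u-K[0,2])/K[0,0],(v-K[1,2])/K[1,1]]);s=d.copy()
    for _ in range(20): s=d/(1+c['k1']*(s@s))
    return -R.T@t, R.T@np.array([s[0],s[1],1])
def onz(c,u,v,z):
    o,d=ray(c,u,v); return o+d*(z-o[2])/d[2]
def proj(c,X):
    K=np.array(c['camera_matrix']);p=np.array(c['R'])@X+np.array(c['t']);s=p[:2]/p[2]
    s=s*(1+c['k1']*(s@s)); return K[0,0]*s[0]+K[0,2],K[1,1]*s[1]+K[1,2]
E
python3 - <<'E'
from h import *
for n in('scene','top'):
    c=shot(n,n+'1.png'); print(n,c['camera_matrix'],c['k1'],-np.array(c['R']).T@c['t'],c['R'])
print(env.get_obs())
E
```

```text
pics
scene [[419.19776974   0.         326.04173631]
 [  0.         419.19776974 206.52353578]
 [  0.           0.           1.        ]] 0.005676112981997802 [1.27898593 0.62370937 0.77736172] [[-0.6474751   0.76196405  0.01366687]
 [ 0.41273589  0.36568314 -0.83422115]
 [-0.64064427 -0.53449661 -0.55126063]]
top [[438.76944944   0.         320.01964185]
 [  0.         438.76944944 199.70076039]
 [  0.           0.           1.        ]] -0.041329274227151616 [ 0.1773834  -0.07238584  1.44854671] [[-0.01548981 -0.99951156 -0.02714236]
 [-0.98086201  0.02045884 -0.19362635]
 [ 0.19408707  0.02362368 -0.98069982]]
{'time_s': 0.1, 'qpos': array([66.64091759, 18.43518863, -4.01573946, 83.16817908,  1.29450041,
       78.54120125, -3.26116738]), 'joint_velocities': array([ 0.10525327, -0.1403959 ,  0.05310016, -0.13608644,  0.1086848 ,
       -0.035236  ,  0.09984422]), 'effort': array([-3.89737488e-04, -4.92571807e+01, -4.06008437e-01, -3.13398314e+01,
       -6.41197152e-02,  3.94538802e-02,  3.96765040e-05]), 'tool_pos': array([ 0.26600639, -0.59287521,  0.40376404]), 'tool_rot': array([-1.79900637e+02,  4.93733236e-03,  2.41676175e+01]), 'force': array([ 0.93761194,  0.97364199, -0.85405182]), 'wrist_torque': array([-0.02203486,  0.01084004,  0.02638196]), 'grasp_force': 0.0, 'grip_width': 0.08699987312959097}
```

View pics/scene1.png

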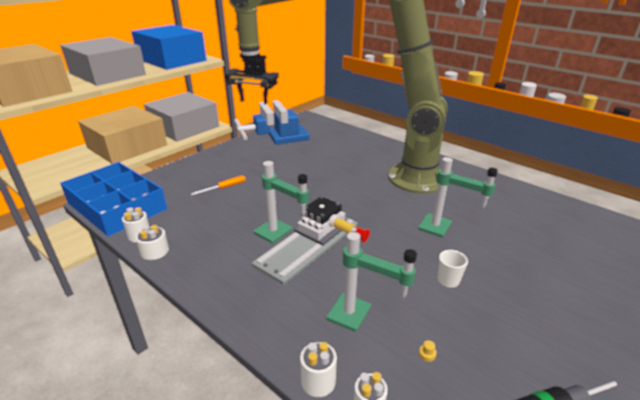

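View pics/top1.png

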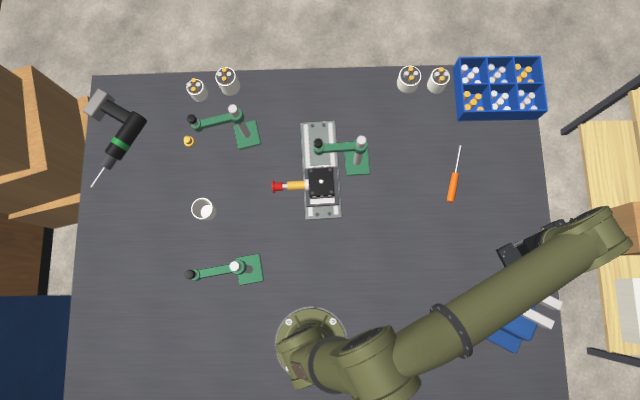

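The scene view shows three green stands. In the top view the rightmost stand has its base at (357,162) and its cap at (318,146), over the bed. The block is at (321,183) and the red knob at (278,186), with the cup at (203,209), the fitting at (188,141) and the driver at (453,185) all clear. Next I'll look closer.

Run:
```python
import cv2
a=cv2.imread('pics/top1.png')[110:225,262:382]; b=cv2.imread('pics/scene1.png')[165:280,250:380]
cv2.imwrite('pics/crops.png',cv2.vconcat([cv2.resize(x,(480,300) if 0 else None,fx=1,fy=1) for x in []]) if 0 else cv2.resize(cv2.hconcat([a,b]),None,fx=3.2,fy=3.2,interpolation=cv2.INTER_CUBIC))
```

```text
(no output)
```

View pics/crops.png

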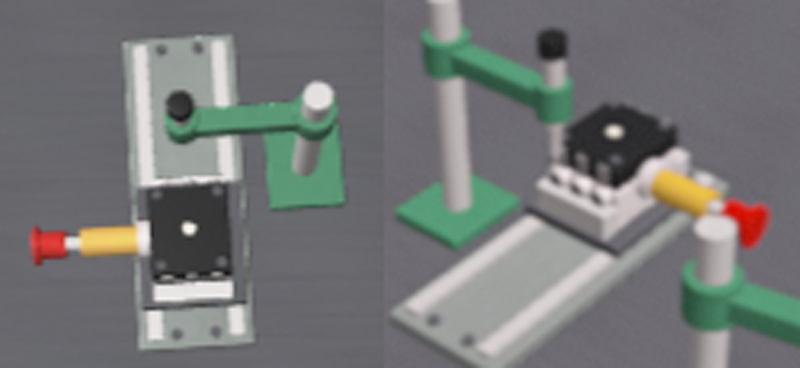

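The crops show the dot at top (321.1,181.6) and scene (321.6,206). The cap is at top (318.5,142), the column top at (361,139), and the tip in the scene view at about (304,214).

Run:
```python
from h import *
T=shot('top');S=shot('scene')
def cen(c,u,v,r,f):
    u,v=int(u),int(v);p=c['img'][v-r:v+r+1,u-r:u+r+1].astype(float);w=f(p);w=np.clip(w,0,None)
    yy,xx=np.mgrid[v-r:v+r+1,u-r:u+r+1];return (w*xx).sum()/w.sum(),(w*yy).sum()/w.sum()
wh=lambda p:p.min(2)-100
dT=cen(T,321,182,5,wh);dS=cen(S,321,206,5,wh)
D=onz(T,*dT,.105);print('dot',dT,D,dS,onz(S,*dS,.105))
crop=lambda u,v:(262+(u-1.6)/3.2,110+(v-1.6)/3.2)
cs=[onz(T,*crop(*p),.022)[:2] for p in((123,42),(233,36),(254,343),(140,349))]
print('bed corners',np.round(cs,4)); m=np.mean(cs,0);print('ctr',m)
ex=((cs[0]-cs[3])+(cs[1]-cs[2]));print('yaw deg',np.degrees(np.arctan2(ex[1],ex[0])),np.linalg.norm(ex)/2)
print('cap',onz(T,*crop(181,100),.242),'coltop',onz(T,*crop(318,92),.237))
tS=250+(556-384-1.6)/3.2,165+(158-1.6)/3.2;print('tip scene',tS,onz(S,*tS,.113),'cap',onz(S,250+(552-384-1.6)/3.2,165+(35-1.6)/3.2,.242))
r=T['img'].astype(int);mk=(r[:,:,0]>150)&(r[:,:,1]<60);mk[:,:]&=True
yy,xx=np.nonzero(mk[170:200,265:300]);print('red',xx.min()+265,xx.max()+265,xx.mean()+265,yy.mean()+170,onz(T,xx.mean()+265,yy.mean()+170,.085))
K=onz(T,xx.mean()+265,yy.mean()+170,.08);v=K-D;print('knob yaw',np.degrees(np.arctan2(-v[0],v[1])),np.linalg.norm(v[:2]))
```

```text
dot (np.float64(320.60677966101696), np.float64(180.92338983050848)) [ 0.50350725 -0.0428049   0.105     ] (np.float64(321.4277733439745), np.float64(205.6169193934557)) [ 0.50287978 -0.04139458  0.105     ]
bed corners [[ 0.7317  0.027 ]
 [ 0.7354 -0.0915]
 [ 0.4014 -0.1057]
 [ 0.3975  0.0116]]
ctr [ 0.56647958 -0.03965955]
yaw deg 2.536346133295903 0.3344440569622464
cap [ 0.58949666 -0.04036289  0.242     ] coltop [ 0.59578348 -0.16415936  0.237     ]
tip scene (303.25, 213.875) [ 0.57760851 -0.04402644  0.113     ] cap [ 0.58642638 -0.03738833  0.242     ]
red 273 281 276.5 186.05769230769232 [0.49461918 0.09899867 0.085     ]
knob yaw 3.104392576596964 0.14264134184759916
```

```bash
cat >> h.py <<'E'
from scipy.spatial.transform import Rotation as Ro
def rel(*targets):
    "targets (TCP xyz, tool-down yaw) -> tool-frame cm and twist deg from the measured pose"
    o=env.get_obs();R0=Ro.from_euler('xyz',o['tool_rot'],degrees=True)
    for p,y in targets:
        R=Ro.from_euler('xyz',[180,0,y],degrees=True)
        print(np.round(R0.inv().apply(np.array(p)-o['tool_pos'])*100,2),np.round((R0.inv()*R).as_rotvec(degrees=True),2))
E
python3 - <<'E'
from h import *
T=shot('top');print('left stand cap',onz(T,190,274,.242))
rel(((.3,-.55,.48),24.2),((.5,-.25,.48),60),((.497,.096,.48),92.8))
E
```

```text
left stand cap [0.21553133 0.31725369 0.242     ]
[ 4.86 -2.54 -7.57] [-0.05  0.01 -0.03]
[ 35.39 -21.72  -7.56] [-5.000e-02 -1.000e-02 -3.583e+01]
[ 49.28 -53.41  -7.53] [-5.000e-02 -3.000e-02 -6.863e+01]
```

Request:
{"op": "servo_tool", "data": {
  "plan": [
    {"xyz": [2.5, -1.3, -3.7], "twist": [0, 0, 0], "jaw": 0},
    {"xyz": [4.9, -2.5, -7.5], "twist": [0, 0, 0], "jaw": 0},
    {"xyz": [8.4, -4.7, -7.5], "twist": [0, 0, -4], "jaw": 0},
    {"xyz": [11.8, -6.9, -7.5], "twist": [0, 0, -8], "jaw": 0},
    {"xyz": [15.3, -9.1, -7.5], "twist": [0, 0, -12], "jaw": 0},
    {"xyz": [18.7, -11.3, -7.5], "twist": [0, 0, -16], "jaw": 0},
    {"xyz": [22.1, -13.4, -7.5], "twist": [0, 0, -20], "jaw": 0},
    {"xyz": [25.5, -15.6, -7.5], "twist": [0, 0, -24], "jaw": 0},
    {"xyz": [29, -17.7, -7.5], "twist": [0, 0, -28], "jaw": 0},
    {"xyz": [32.4, -19.9, -7.5], "twist": [0, 0, -32], "jaw": 0}
  ]
}}

```text
time_s: 1.08
tool_pos: [0.481, -0.2768, 0.4799]
tool_rot: [180.0, 0.0, 56.4]
force: [1.2, -0.8, 0.1]
grip_width: 0.0871
grasp_force: 0.0
```

Run:
```python
from h import *
print(env.get_obs()['tool_pos'],env.get_obs()['tool_rot'])
rel(((.5,-.25,.48),60),((.497,.096,.48),92.8))
```

```text
[ 0.48099403 -0.27678072  0.47993596] [1.79964759e+02 1.51862687e-02 5.63721658e+01]
[ 3.28  0.1  -0.01] [ 0.03  0.02 -3.63]
[ 3.193e+01 -1.931e+01 -3.000e-02] [ 3.000e-02  3.000e-02 -3.643e+01]
```

Request:
{"op": "servo_tool", "data": {
  "plan": [
    {"xyz": [3.3, -1.5, 0], "twist": [0, 0, -4], "jaw": 0},
    {"xyz": [6.6, -3.5, 0], "twist": [0, 0, -8], "jaw": 0},
    {"xyz": [10, -5.6, 0], "twist": [0, 0, -12], "jaw": 0},
    {"xyz": [13.4, -7.7, 0], "twist": [0, 0, -16], "jaw": 0},
    {"xyz": [16.8, -9.8, 0], "twist": [0, 0, -20], "jaw": 0},
    {"xyz": [20.2, -11.9, 0], "twist": [0, 0, -24], "jaw": 0},
    {"xyz": [23.6, -14, 0], "twist": [0, 0, -28], "jaw": 0},
    {"xyz": [27, -16.2, 0], "twist": [0, 0, -32], "jaw": 0},
    {"xyz": [30, -18, 0], "twist": [0, 0, -35], "jaw": 0},
    {"xyz": [31.9, -19.3, 0], "twist": [0, 0, -36.4], "jaw": 0}
  ]
}}

```text
time_s: 1.92
tool_pos: [0.4967, 0.0981, 0.4801]
tool_rot: [179.9, -0.1, 93.0]
force: [0.0, -0.4, 0.6]
grip_width: 0.0869
grasp_force: 0.0
```

Run:
```python
from h import *
print(env.get_obs()['tool_pos'],env.get_obs()['tool_rot'])
S=shot('scene');print(proj(S,np.array([.4966,.0958,.07])))
cv2.imwrite('pics/s2.png',cv2.resize(S['img'][60:280,250:470,::-1],(600,600),interpolation=cv2.INTER_CUBIC))
rel(((.4966,.0958,.294),92.8),((.4966,.0958,.231),92.8))
```

```text
[0.49666585 0.09810034 0.4800935 ] [ 1.79944514e+02 -5.22473781e-02  9.29797018e+01]
(np.float64(359.8628965147831), np.float64(233.0094374853464))
[-0.69 -0.   18.62] [ 0.06 -0.2   0.5 ]
[-7.100e-01 -1.000e-02  2.492e+01] [ 0.06 -0.2   0.5 ]
```

View pics/s2.png

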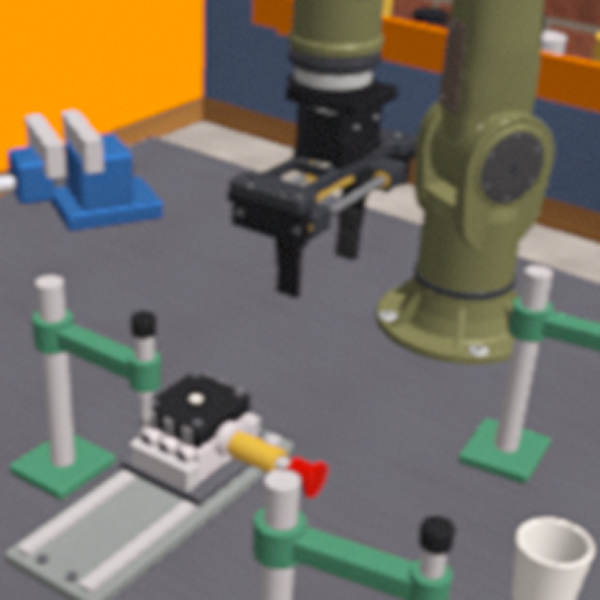

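The view shows the gripper above and clear, with the knob at about (361,234) px in the full frame. That matches my estimate of (360,233), so I'll descend.

Request:
{"op": "servo_tool", "data": {
  "plan": [
    {"xyz": [-0.2, 0, 3], "twist": [0, 0, 0.1], "jaw": 0},
    {"xyz": [-0.4, 0, 7], "twist": [0, 0, 0.2], "jaw": 0},
    {"xyz": [-0.6, 0, 11], "twist": [0, -0.1, 0.2], "jaw": 0},
    {"xyz": [-0.7, 0, 15], "twist": [0, -0.2, 0.3], "jaw": 0},
    {"xyz": [-0.7, 0, 18], "twist": [0, -0.2, 0.3], "jaw": 0},
    {"xyz": [-0.7, 0, 20], "twist": [0, -0.2, 0.3], "jaw": 0},
    {"xyz": [-0.7, 0, 20], "twist": [0, -0.2, 0.3], "jaw": 0}
  ]
}}

```text
time_s: 2.55
tool_pos: [0.4957, 0.0856, 0.2752]
tool_rot: [-179.5, 0.2, 92.3]
force: [-0.7, 0.3, -0.1]
grip_width: 0.087
grasp_force: 0.0
```

Run:
```python
from h import *
print(env.get_obs()['tool_pos'],env.get_obs()['tool_rot'],env.get_obs()['force'])
S=shot('scene')
cv2.imwrite('pics/s3.png',cv2.resize(S['img'][150:270,290:440,::-1],(750,600),interpolation=cv2.INTER_CUBIC))
rel(((.4966,.0958,.294),92.8),((.4966,.0958,.232),92.8))
```

```text
[0.49567872 0.08556176 0.27524268] [-179.50262573    0.2044069    92.25176264] [-0.6713163   0.29789127 -0.07068403]
[ 0.97  0.01 -1.61] [-0.28  0.19 -0.54]
[0.99 0.04 4.59] [-0.28  0.19 -0.54]
```

View pics/s3.png

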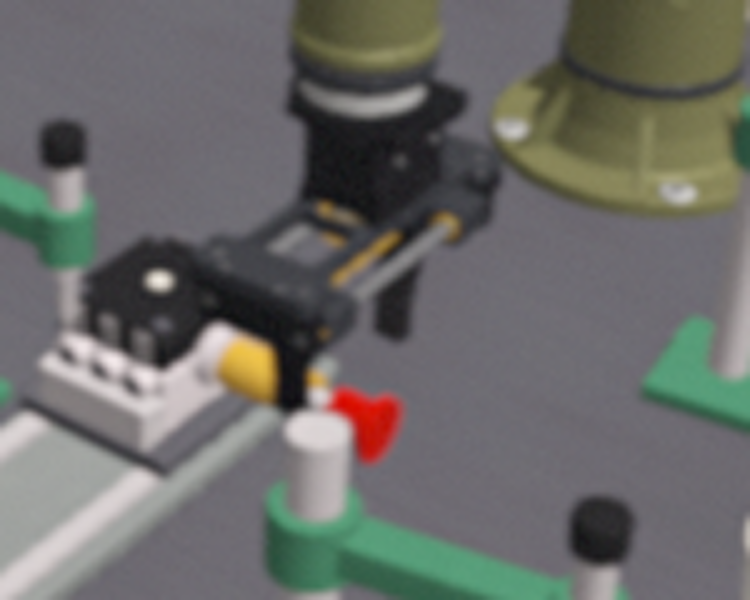

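The fingers straddle the rod line but sit about 10 mm too far toward the block, because the previous move hadn't settled. I'll correct and settle here before finishing the descent.

Request:
{"op": "servo_tool", "data": {
  "plan": [
    {"xyz": [1.0, 0, 0], "twist": [-0.2, 0.2, -0.5], "jaw": 0},
    {"xyz": [1.0, 0, 0], "twist": [-0.3, 0.2, -0.5], "jaw": 0},
    {"xyz": [1.0, 0, 0], "twist": [-0.3, 0.2, -0.5], "jaw": 0},
    {"xyz": [1.0, 0, 0], "twist": [-0.3, 0.2, -0.5], "jaw": 0}
  ]
}}

```text
time_s: 2.93
tool_pos: [0.498, 0.097, 0.2812]
tool_rot: [179.5, 0.0, 92.8]
force: [-0.3, -0.2, 0.9]
grip_width: 0.0874
grasp_force: 0.0
```

Run:
```python
from h import *
print(env.get_obs()['tool_pos'],env.get_obs()['tool_rot'])
rel(((.4966,.0958,.232),92.8),)
S=shot('scene');c=S['img'].astype(int);m=(c[:,:,0]>140)&(c[:,:,1]<70)&(c[:,:,2]<70);m[:200]=0;m[260:]=0;m[:,:340]=0;m[:,390:]=0
yy,xx=np.nonzero(m);print('red',xx.min(),xx.max(),yy.min(),yy.max(),xx.mean(),yy.mean())
ey=np.array([-.0488,.9988,0]);D=np.array([.5033,-.042,.07])
for s in(.125,.138,.151,.158):print(s,proj(S,D+s*ey),proj(S,D+s*ey+[0,0,.014]))
```

```text
[0.49797032 0.09702267 0.28120414] [1.79541704e+02 2.73516406e-02 9.28006759e+01]
[-0.11 -0.18  4.92] [0.46 0.03 0.  ]
red 355 369 228 241 363.17857142857144 233.83035714285714
0.125 (np.float64(356.03113696277825), np.float64(231.2677993863575)) (np.float64(356.29685948575866), np.float64(227.25361663705226))
0.138 (np.float64(359.88011558508686), np.float64(233.0087777123596)) (np.float64(360.1727809897177), np.float64(228.98355951072614))
0.151 (np.float64(363.77232879085255), np.float64(234.76932509644763)) (np.float64(364.0925265555724), np.float64(230.73307095823543))
0.158 (np.float64(365.8863046660279), np.float64(235.7255358641151)) (np.float64(366.22157699966203), np.float64(231.68333984216414))
```

Request:
{"op": "servo_tool", "data": {
  "plan": [
    {"xyz": [-0.1, -0.1, 2], "twist": [0.2, 0, 0], "jaw": 0},
    {"xyz": [-0.1, -0.1, 4], "twist": [0.3, 0, 0], "jaw": 0},
    {"xyz": [-0.1, -0.1, 4.9], "twist": [0.3, 0, 0], "jaw": 0},
    {"xyz": [-0.1, -0.1, 4.9], "twist": [0.3, 0, 0], "jaw": 0},
    {"xyz": [-0.1, -0.1, 4.9], "twist": [0.3, 0, 0], "jaw": 0},
    {"xyz": [-0.1, -0.1, 4.9], "twist": [0.3, 0, 0], "jaw": 0}
  ]
}}

```text
time_s: 3.48
tool_pos: [0.4973, 0.0957, 0.2317]
tool_rot: [179.9, -0.0, 92.8]
force: [0.2, 0.1, 0.1]
grip_width: 0.0875
grasp_force: 0.0
```

Run:
```python
from h import *
print(env.get_obs()['tool_pos'],env.get_obs()['tool_rot'])
rel(((.4966,.0958,.232),92.8),)
```

```text
[0.49727977 0.09572961 0.23171592] [ 1.79908407e+02 -2.57742007e-03  9.27683005e+01]
[ 0.01 -0.07 -0.03] [ 0.09 -0.   -0.03]
```

Request:
{"op": "servo_tool", "data": {
  "plan": [
    {"xyz": [0, 0, 0], "twist": [0, 0, 0], "jaw": 1},
    {"xyz": [0, 0, 0], "twist": [0, 0, 0], "jaw": 1},
    {"xyz": [0, 0, 0], "twist": [0, 0, 0], "jaw": 1},
    {"xyz": [0, 0, 0], "twist": [0, 0, 0], "jaw": 1},
    {"xyz": [0, 0, 0], "twist": [0, 0, 0], "jaw": 1},
    {"xyz": [0, 0, 0], "twist": [0, 0, 0], "jaw": 1},
    {"xyz": [0, 0, 0], "twist": [0, 0, 0], "jaw": 1},
    {"xyz": [0, 0, 0], "twist": [0, 0, 0], "jaw": 1}
  ],
  "newtons": 40
}}

```text
time_s: 4.15
tool_pos: [0.4967, 0.0955, 0.2307]
tool_rot: [-180.0, 0.0, 92.8]
force: [-0.0, 1.4, 0.1]
grip_width: 0.0419
grasp_force: 0.0
```

Run:
```python
from h import *
o=env.get_obs();print(o['tool_pos'],o['tool_rot'],o['force'],o['grip_width'],o['grasp_force'])
```

```text
[0.49671651 0.09554318 0.23066162] [-1.79996057e+02  6.24379564e-03  9.27682195e+01] [-0.01616155  1.42624424  0.05468147] 0.04185435922839314 0.0
```

Still closing, so I'll keep going.

Request:
{"op": "servo_tool", "data": {
  "plan": [
    {"xyz": [0, 0, 0], "twist": [0, 0, 0], "jaw": 1},
    {"xyz": [0, 0, 0], "twist": [0, 0, 0], "jaw": 1},
    {"xyz": [0, 0, 0], "twist": [0, 0, 0], "jaw": 1},
    {"xyz": [0, 0, 0], "twist": [0, 0, 0], "jaw": 1},
    {"xyz": [0, 0, 0], "twist": [0, 0, 0], "jaw": 1}
  ],
  "newtons": 40
}}

```text
time_s: 4.57
tool_pos: [0.4972, 0.0955, 0.2307]
tool_rot: [179.9, -0.0, 92.8]
force: [4.1, 1.3, -4.2]
grip_width: 0.0263
grasp_force: 40.0
```

Request:
{"op": "servo_tool", "data": {
  "plan": [
    {"xyz": [-0.1, 0.5, 0], "twist": [0, 0, 0], "jaw": 1},
    {"xyz": [-0.1, 1.2, 0], "twist": [0, 0, 0], "jaw": 1},
    {"xyz": [-0.1, 2, 0], "twist": [0, 0, 0], "jaw": 1},
    {"xyz": [-0.1, 3, 0], "twist": [0, 0, 0], "jaw": 1},
    {"xyz": [-0.1, 4, 0], "twist": [0, 0, 0], "jaw": 1},
    {"xyz": [-0.1, 5, 0], "twist": [0, 0, 0], "jaw": 1},
    {"xyz": [-0.1, 5.7, 0], "twist": [0, 0, 0], "jaw": 1},
    {"xyz": [-0.1, 6, 0], "twist": [0, 0, 0], "jaw": 1},
    {"xyz": [-0.1, 6, 0], "twist": [0, 0, 0], "jaw": 1},
    {"xyz": [-0.1, 6, 0], "twist": [0, 0, 0], "jaw": 1}
  ]
}}

```text
time_s: 5.4
tool_pos: [0.5564, 0.098, 0.2306]
tool_rot: [-180.0, -0.0, 92.8]
force: [-1.6, 2.5, 1.2]
grip_width: 0.0268
grasp_force: 40.0
```

Run:
```python
from h import *
S=shot('scene');T=shot('top','top4.png')
wh=T['img'].min(2)
a=cv2.resize(S['img'][165:255,250:370,::-1],(720,540),interpolation=cv2.INTER_CUBIC)
cv2.imwrite('pics/s4.png',a)
```

```text
(no output)
```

View pics/s4.png

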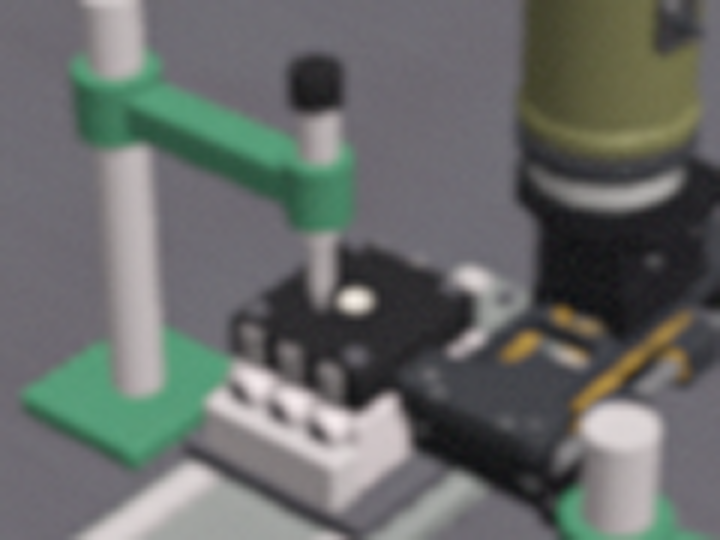

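The view shows the tip at about (321,310) in the crop, roughly (303.4,216.6) px, and the dot at (355,299), roughly (309.1,214.8). The dot is close, with 2 to 3 cm still to go.

```bash
cat >> h.py <<'E'
def dot(c,u,v,r=4,th=130):
    u,v=int(round(u)),int(round(v));p=c['img'][v-r:v+r+1,u-r:u+r+1].astype(float).min(2)-th;p=np.clip(p,0,None)
    yy,xx=np.mgrid[v-r:v+r+1,u-r:u+r+1];return (p*xx).sum()/p.sum(),(p*yy).sum()/p.sum()
E
python3 - <<'E'
from h import *
S=shot('scene');T=shot('top')
ex=np.array([.9988,.0488])
dS=dot(S,309.3,214.6,3);d=onz(S,*dS,.105);print(dS,d)
for u,v in((320,308),(321,311),(321,314)):
    p=onz(S,250+(u-2.5)/6,165+(v-2.5)/6,.113);print(p,(p-d)[:2]@ex,(p-d)[:2]@[-ex[1],ex[0]])
# column profile of the punch shank, to find its end
g=S['img'].min(2).astype(int);print(g[200:222,298:314])
# cap in top
cT=T['img'].max(2).astype(int);print(cT[128:156,308:332])
E
```

```text
(np.float64(308.7409200968523), np.float64(214.58474576271186)) [ 0.56149081 -0.03804926  0.105     ]
[ 0.58555429 -0.03789205  0.113     ] 0.02404228243392272 -0.0010172810921274663
[ 0.5870275  -0.03588797  0.113     ] 0.025611521569037163 0.0009125091880844169
[ 0.58880077 -0.03423599  0.113     ] 0.02746328275765286 0.0024759649974812263
[[ 57  51  54  62  66  69  71  72  71  73  84  99 106 105 104 107]
 [ 62  52  55  59  62  67  70  69  72  76  89 102 105 104 105 104]
 [ 81  65  62  62  64  71  75  77  81  88  99 106 106 106 106 106]
 [ 99  89  89  91  96 107 114 114 104 100 105 110 108 108 107 107]
 [105 107 114 123 134 147 153 143 120 106 104 107 105 103 105 110]
 [108 109 113 126 146 159 159 135 103  84  94 101  94  87  97 106]
 [107 108 111 122 142 156 152 124  81  62  75  82  74  64  69  81]
 [108 108 109 118 138 154 152 121  74  45  54  57  56  47  48  55]
 [109 105 103 116 139 156 154 123  74  44  42  42  42  44  42  41]
 [102  92  87 108 140 156 155 123  76  45  40  41  43  42  44  41]
 [ 87  72  72 102 139 159 154 126  76  43  39  42  43  44  46  43]
 [ 64  51  61 100 1
[... 2847 characters left out ...]
20 210 192 182 159 144 155 152 138 126 122 134 149 136 134 153 155
  155 156 155 156 156 154]
 [167 173 163 129 119 107 115 146 155 152 150 148 149 138 114 127 143 141
  139 135 132 130 124 116]
 [ 88  99  94  70  61  71  97 111 124 143 148 137 120 101  80  85  90  87
   88  88  87  85  82  78]
 [ 80 101 100  83  55  57  84  99  96  99  95  87  80  74  70  70  68  66
   66  74  81  73  63  65]
 [ 85 105 101  80  55  56  69  88  90  81  73  70  69  69  66  61  57  55
   56  59  61  57  54  60]
 [ 68  77  72  60  55  54  56  65  74  78  74  71  67  61  57  54  54  53
   54  54  54  53  52  61]
 [ 57  58  56  54  55  54  55  56  58  60  64  66  61  55  54  53  53  54
   54  54  52  52  53  54]]
```

Request:
{"op": "servo_tool", "data": {
  "plan": [
    {"xyz": [0, 0.5, 0], "twist": [0, 0, 0], "jaw": 1},
    {"xyz": [0, 1.1, 0], "twist": [0, 0, 0], "jaw": 1},
    {"xyz": [0, 1.7, 0], "twist": [0, 0, 0], "jaw": 1},
    {"xyz": [0, 2.2, 0], "twist": [0, 0, 0], "jaw": 1},
    {"xyz": [0, 2.4, 0], "twist": [0, 0, 0], "jaw": 1},
    {"xyz": [0, 2.4, 0], "twist": [0, 0, 0], "jaw": 1},
    {"xyz": [0, 2.4, 0], "twist": [0, 0, 0], "jaw": 1},
    {"xyz": [0, 2.4, 0], "twist": [0, 0, 0], "jaw": 1}
  ]
}}

```text
time_s: 6.27
tool_pos: [0.5804, 0.0991, 0.2307]
tool_rot: [-180.0, -0.0, 92.8]
force: [-2.9, 3.3, 1.7]
grip_width: 0.0266
grasp_force: 40.0
```

Run:
```python
from h import *
o=env.get_obs();print(o['tool_pos'],o['tool_rot'],o['force'])
S=shot('scene')
a=cv2.resize(S['img'][195:235,280:330,::-1],(750,600),interpolation=cv2.INTER_CUBIC)
cv2.imwrite('pics/s5.png',a)
g=S['img'].min(2).astype(int);print(g[210:226,294:314])
d=np.array([.5033,-.0418,.105])
dS=dot(S,303,219,5,120)
print(dS,onz(S,*dS,.105), proj(S,np.array([.5865,-.0366,.113])))
```

```text
[0.5803666  0.09905224 0.23067058] [-1.79990400e+02 -2.35166883e-02  9.27954213e+01] [-2.92998779  3.29023751  1.72886072]
[[110 109 106  99  90  73  71 104 138 160 156 126  78  64  76  86  87  95
  102 109]
 [106 105  94  79  64  52  63  99 139 159 155 123  75  43  47  54  57  71
   86 103]
 [102  90  75  57  43  43  56  93 135 157 151 117  69  45  42  45  45  50
   64  83]
 [ 81  66  54  47  43  45  53  85 128 148 138  98  57  42  40  42  42  42
   47  53]
 [ 56  48  42  45  45  43  46  71 111 131 118  80  48  44  43  45  45  42
   44  43]
 [ 45  44  43  45  43  41  39  56  89 109  99  68  42  42  44  44  43  47
   43  40]
 [ 43  43  44  46  44  41  43  65  97 115 107  81  52  40  42  44  44  44
   43  44]
 [ 43  45  42  45  41  43  67 115 156 175 171 142  93  48  42  45  43  45
   46  46]
 [ 44  42  44  46  42  47  90 155 200 217 216 187 127  63  42  44  43  44
   47  46]
 [ 44  43  46  41  39  47  88 150 196 215 211 181 123  61  43  45  45  46
   45  47]
 [ 43  44  45  46  41  45  63 105 142 161 156 128  85  49  43  40  45  46
   43  45]
 [ 45  45  45  44  46  40  42  54  71  79  76  64  50  38  41  42  45  42
   46  44]
 [ 45  43  44  44  41  42  43  40  41  41  44  42  42  44  45  43  45  48
   44  46]
 [ 43  47  46  44  44  44  42  42  44  42  41  43  42  46  44  43  43  45
   44  44]
 [ 46  44  44  44  43  44  43  45  43  45  41  44  43  47  44  48  45  42
   49  47]
 [ 42  45  45  45  42  44  46  45  45  45  44  44  44  45  45  44  47  46
   45  42]]
(np.float64(303.2705882352941), np.float64(218.3549019607843)) [ 0.5852722  -0.03699129  0.105     ] (np.float64(303.0250568610007), np.float64(216.23819312565422))
```

View pics/s5.png

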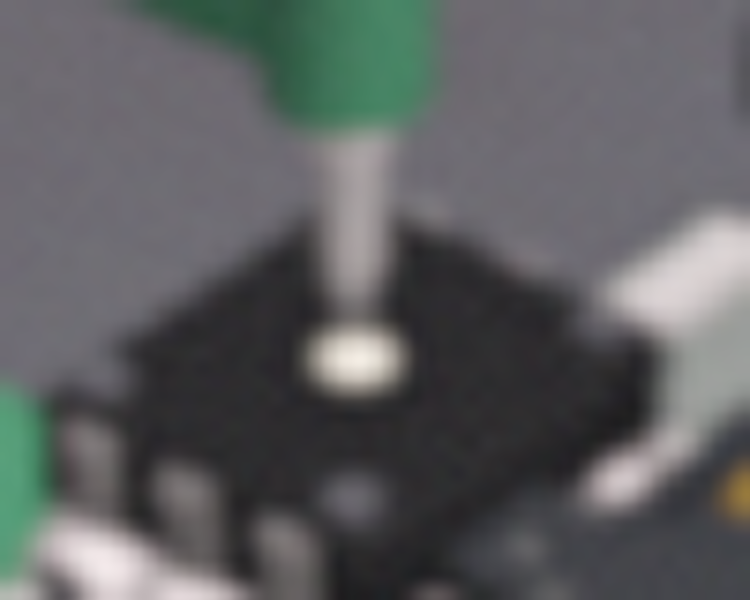

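The dot is now just below the tip, at (303.3,218.4) px, with the shank at about (303.15,215). The remaining error is around 1 mm, and I'll cross-check it with the cap in the top view.

Run:
```python
from h import *
T=shot('top');S=shot('scene')
print(onz(T,317.7,142.0,.242),onz(T,317.7,142.5,.242))
for x in(.5845,.5853,.586,.587):
    y=-.0371+.05*(x-.5853);print(x,[np.round(proj(S,np.array([x,y,z])),2) for z in(.105,.113,.13)])
g=S['img'].min(2).astype(int);print(g[170:181,294:313])
print(proj(S,np.array([.5853,-.0371,.242])))
```

```text
[ 0.58574616 -0.03926312  0.242     ] [ 0.5842369  -0.03924136  0.242     ]
0.5845 [array([303.42, 218.22]), array([303.37, 215.86]), array([303.27, 210.79])]
0.5853 [array([303.24, 218.34]), array([303.19, 215.99]), array([303.09, 210.91])]
0.586 [array([303.07, 218.46]), array([303.03, 216.1 ]), array([302.92, 211.02])]
0.587 [array([302.84, 218.62]), array([302.79, 216.26]), array([302.69, 211.18])]
[[108 109 108 109 110 108 110 109 109 110 108 108 108 108 108 107 107 109
  107]
 [111 110 110 107 109 110 110 111 109 110 109 108 108 109 107 107 109 107
  107]
 [109 109 108 108 110 109 108 107 106 107 108 109 109 108 108 106 108 107
  106]
 [109 110 111 109 106 102 100  93  93  94 100 102 107 106 107 107 107 106
  106]
 [111 111 110 105  95  85  74  66  64  66  72  83  92 105 106 107 107 107
  107]
 [110 111 108  99  83  60  50  46  44  48  51  58  75  94 104 108 106 108
  105]
 [107 110 106  93  67  48  44  42  44  42  42  45  62  87 105 108 107 105
  106]
 [108 107 105  88  59  38  39  39  44  46  45  41  55  84 101 106 105 107
  106]
 [107 107 103  88  57  35  33  36  39  44  38  40  55  83 102 107 105 105
  105]
 [109 109 104  87  57  32  30  30  35  37  39  38  55  81 102 104 105 103
  104]
 [107 106 104  89  57  32  27  32  34  33  35  36  52  85 102 108 105 105
  104]]
(np.float64(302.3765727442481), np.float64(175.31575079536768))
```

Request:
{"op": "servo_tool", "data": {
  "plan": [
    {"xyz": [0, 0.07, 0], "twist": [0, 0, 0], "jaw": 1},
    {"xyz": [0, 0.07, 0], "twist": [0, 0, 0], "jaw": 1},
    {"xyz": [0, 0.07, 0], "twist": [0, 0, 0], "jaw": 1},
    {"xyz": [0, 0.07, 0], "twist": [0, 0, 0], "jaw": 1}
  ]
}}

```text
time_s: 6.75
tool_pos: [0.5808, 0.0991, 0.2306]
tool_rot: [-179.9, -0.0, 92.8]
force: [-5.0, 3.8, 2.5]
grip_width: 0.0266
grasp_force: 40.0
```

Run:
```python
from h import *
o=env.get_obs();print(o['tool_pos'],o['force'])
S=shot('scene');dS=dot(S,303,219,5,120);print(dS,onz(S,*dS,.105))
```

```text
[0.58075203 0.09909437 0.23061106] [-4.98905974  3.81546876  2.51685663]
(np.float64(303.16290018832393), np.float64(218.35499058380415)) [ 0.58547103 -0.03721562  0.105     ]
```

Request:
{"op": "servo_tool", "data": {
  "plan": [
    {"xyz": [0, 0.06, 0], "twist": [0, 0, 0], "jaw": 1},
    {"xyz": [0, 0.06, 0], "twist": [0, 0, 0], "jaw": 1},
    {"xyz": [0, 0.06, 0], "twist": [0, 0, 0], "jaw": 1},
    {"xyz": [0.5, 0.06, 0], "twist": [0, 0, 0], "jaw": 1},
    {"xyz": [1.2, 0.06, 0], "twist": [0, 0, 0], "jaw": 1},
    {"xyz": [2, 0.06, 0], "twist": [0, 0, 0], "jaw": 1},
    {"xyz": [2.8, 0.06, 0], "twist": [0, 0, 0], "jaw": 1},
    {"xyz": [3.5, 0.06, 0], "twist": [0, 0, 0], "jaw": 1},
    {"xyz": [4, 0.06, 0], "twist": [0, 0, 0], "jaw": 1},
    {"xyz": [4, 0.06, 0], "twist": [0, 0, 0], "jaw": 1}
  ]
}}

```text
time_s: 7.63
tool_pos: [0.5804, 0.1341, 0.2305]
tool_rot: [-179.9, 0.5, 92.6]
force: [-4.1, -9.7, 7.4]
grip_width: 0.0261
grasp_force: 39.9
```

Request:
{"op": "servo_tool", "data": {
  "plan": [
    {"xyz": [0.3, 0, 0], "twist": [0, 0, 0], "jaw": 1},
    {"xyz": [0.6, 0, 0], "twist": [0, 0, 0], "jaw": 1},
    {"xyz": [0.6, 0, 0], "twist": [0, 0, 0], "jaw": 1},
    {"xyz": [0.6, 0, 0], "twist": [0, 0, 0], "jaw": 1}
  ]
}}

```text
time_s: 7.97
tool_pos: [0.5805, 0.1386, 0.2305]
tool_rot: [-179.9, 0.6, 92.5]
force: [-4.7, -10.6, 6.2]
grip_width: 0.0266
grasp_force: 39.9
```

Run:
```python
from h import *
o=env.get_obs();print(o['tool_pos'],o['tool_rot'],o['force'],o['grip_width'],o['grasp_force'])
S=shot('scene');dS=dot(S,303,219,5,120);print(dS,onz(S,*dS,.105))
T=shot('top')
m=np.array([.5855,-.0372,.07])+.110*np.array([-.0488,.9988,0]);print('mouth',m,proj(T,m),proj(S,m))
a=cv2.resize(T['img'][125:175,255:325,::-1],(770,550),interpolation=cv2.INTER_CUBIC);cv2.imwrite('pics/t6.png',a)
a=cv2.resize(S['img'][195:265,290:380,::-1],(720,560),interpolation=cv2.INTER_CUBIC);cv2.imwrite('pics/s6.png',a)
```

```text
[0.58047964 0.13864574 0.23052288] [-179.90838282    0.60142515   92.54342546] [ -4.72644033 -10.63014817   6.17773246] 0.026627970122159412 39.90767352283001
(np.float64(302.69431051108967), np.float64(218.52941176470588)) [ 0.58695278 -0.03761648  0.105     ]
mouth [0.580132 0.072668 0.07    ] (np.float64(285.20697613790776), np.float64(161.41744864724478)) (np.float64(334.53925264753013), np.float64(243.60535651756328))
```

View pics/s6.png

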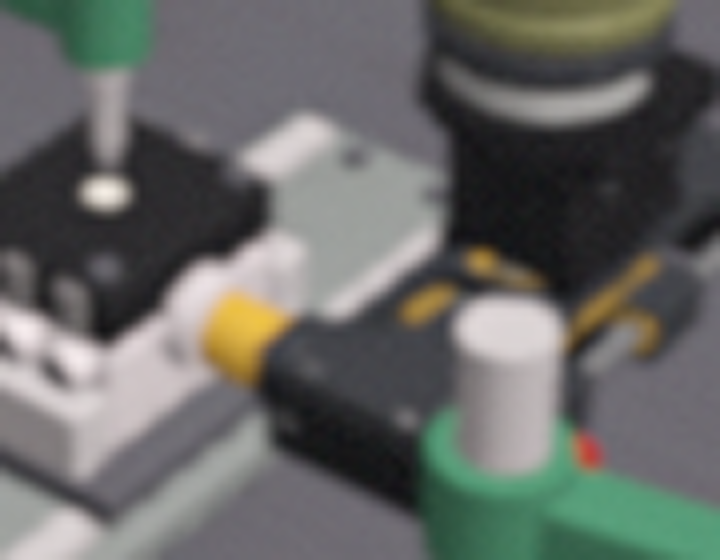

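The dot is at (302.7,218.5), about 1 mm past the tip. The gripper hides the mouth in this view, so I'll check the top view.

View pics/t6.png

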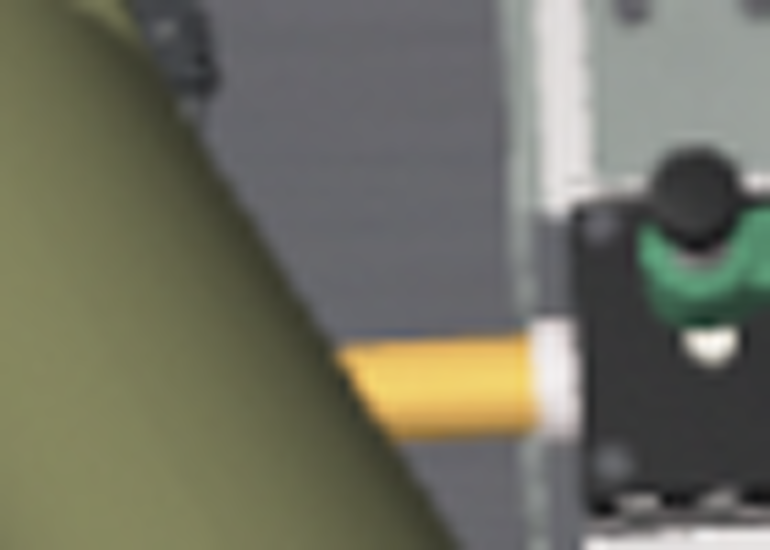

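Mouth hidden by the arm, so I'll use the grasp-point travel, including tool tilt, with the spring force as a cross-check.

```bash
cat >> h.py <<'E'
def st():
    o=env.get_obs();R=Ro.from_euler('xyz',o['tool_rot'],degrees=True)
    g=o['tool_pos']+R.apply([0,0,.164]);b=np.array([.58075,.09909])
    d=g[:2]-b;a=np.radians(2.85)
    S=shot('scene');dS=dot(S,303,219,5,120)
    g_=S['img'][218,295:312].min(1).astype(float);k=np.nonzero(g_>130)[0];i,j=k[0],k[-1]
    L=i-(g_[i]-130)/(g_[i]-g_[i-1]);H=j+(g_[j]-130)/(g_[j]-g_[j+1])
    print('pull mm',1e3*(d@[-np.sin(a),np.cos(a)]),'side',1e3*(d@[np.cos(a),np.sin(a)]),'F',o['force'],'rot',o['tool_rot'],'dot',np.round(dS,2),'col',295+(L+H)/2,onz(S,*dS,.105)[:2])
    return o
E
python3 - <<'E'
from h import *
st(); rel(((.5805,.1386,.2306),92.8))
E
```

```text
pull mm 37.63719959738611 side 1.43849418802303 F [ -4.63596022 -10.20664178   6.50028423] rot [-179.91038092    0.60694645   92.52982198] dot [302.68 218.53] col 302.65972222222223 [ 0.58698463 -0.03762479]
[ 0.01  0.   -0.01] [-0.09  0.6  -0.27]
```

Request:
{"op": "servo_tool", "data": {
  "plan": [
    {"xyz": [0.3, -0.05, 0], "twist": [0, 0.2, 0], "jaw": 1},
    {"xyz": [0.55, -0.1, 0], "twist": [0, 0.4, -0.1], "jaw": 1},
    {"xyz": [0.75, -0.15, 0], "twist": [0, 0.6, -0.2], "jaw": 1},
    {"xyz": [0.75, -0.2, 0], "twist": [0, 0.6, -0.2], "jaw": 1},
    {"xyz": [0.75, -0.2, 0], "twist": [0, 0.6, -0.2], "jaw": 1},
    {"xyz": [0.75, -0.2, 0], "twist": [0, 0.6, -0.2], "jaw": 1}
  ]
}}

```text
time_s: 8.62
tool_pos: [0.5795, 0.1448, 0.2306]
tool_rot: [179.9, 0.0, 92.7]
force: [1.7, -10.9, 2.5]
grip_width: 0.0267
grasp_force: 40.0
```

Run:
```python
from h import *
o=st();print(o['tool_pos'],o['grasp_force'])
```

```text
pull mm 45.619188477641856 side 1.4045322660867348 F [  1.71357222 -10.88425167   2.51153855] rot [1.79882701e+02 3.46338532e-02 9.26581995e+01] dot [302.69 218.53] col 302.6731991525424 [ 0.58695858 -0.03762347]
[0.57954456 0.14480605 0.23060849] 39.95502792298794
```

Request:
{"op": "servo_tool", "data": {
  "plan": [
    {"xyz": [0.05, -0.1, 0], "twist": [0, 0, 0], "jaw": 1},
    {"xyz": [0.1, -0.2, 0], "twist": [0, 0, 0], "jaw": 1},
    {"xyz": [0.1, -0.2, 0], "twist": [0, 0, 0], "jaw": 1},
    {"xyz": [0.1, -0.2, 0], "twist": [0, 0, 0], "jaw": 1}
  ]
}}

```text
time_s: 9.0
tool_pos: [0.5785, 0.1452, 0.2307]
tool_rot: [179.7, 0.0, 92.6]
force: [4.0, -11.4, 0.1]
grip_width: 0.0266
grasp_force: 40.0
```

Run:
```python
from h import *
st()
```

```text
pull mm 46.12074711809757 side 0.8848364089266318 F [  4.04670765 -11.42040106   0.05651412] rot [1.79710926e+02 2.56773990e-02 9.26259544e+01] dot [302.95 218.48] col 302.9016393442623 [ 0.5863028  -0.03724969]
```

Request:
{"op": "servo_tool", "data": {
  "plan": [
    {"xyz": [0.1, 0, 0], "twist": [0, 0, 0], "jaw": 1},
    {"xyz": [0.15, 0, 0], "twist": [0, 0, 0], "jaw": 1},
    {"xyz": [0.15, 0, 0], "twist": [0, 0, 0], "jaw": 1},
    {"xyz": [0.15, 0, 0], "twist": [0, 0, 0], "jaw": 1},
    {"xyz": [0.15, 0, 0], "twist": [0, 0, 0], "jaw": 1},
    {"xyz": [0.15, 0, 0], "twist": [0, 0, 0], "jaw": 1},
    {"xyz": [0.15, 0, 0], "twist": [0, 0, 0], "jaw": 1},
    {"xyz": [0.15, 0, 0], "twist": [0, 0, 0], "jaw": 1}
  ]
}}

```text
time_s: 9.72
tool_pos: [0.5785, 0.1466, 0.2307]
tool_rot: [179.7, 0.0, 92.6]
force: [4.6, -10.4, 1.6]
grip_width: 0.0266
grasp_force: 40.0
```

Run:
```python
from h import *
st()
S=shot('scene');g=S['img'].astype(int)
# red flange visible in scene, versus prediction for outer face of the flange at s=47 mm
m=(g[:,:,0]>130)&(g[:,:,1]<80)&(g[:,:,2]<80);m[:235]=0;m[270:]=0;m[:,:340]=0;m[:,400:]=0
yy,xx=np.nonzero(m);print('red',len(xx),xx.min(),xx.max(),yy.min(),yy.max())
ey=np.array([-.0497,.9988,0]);ex=np.array([.9988,.0497,0]);D=np.array([.5862,-.0372,.07])
th=np.linspace(0,6.28,60)
for s in(.043,.047,.051):
    P=[proj(S,D+(.158+s)*ey+.02*(np.cos(t)*ex+np.sin(t)*np.array([0,0,1]))) for t in th];print(s,np.max(P,0),np.min(P,0))
r=g[:,:,0]-g[:,:,1];print(r[246:258,356:372])
```

```text
pull mm 47.50084082092607 side 0.8924767368134947 F [  4.61607733 -10.39525996   1.55825353] rot [1.79720074e+02 3.16730096e-02 9.26182919e+01] dot [302.95 218.49] col 302.8984895033282 [ 0.58632868 -0.03720799]
red 11 363 367 250 253
0.043 [366.84208012 264.49501784] [358.28790028 250.25523454]
0.047 [368.13137275 265.13514718] [359.58930223 250.87102128]
0.051 [369.42542008 265.77766394] [360.89560664 251.4891107 ]
[[  8   7   5  -1  -8  -2   1  -1   0   0   1   4   2   4   3   4]
 [  8   6   0 -16 -26 -17  -5   1  -2  -2  -1   4   3   3   3   5]
 [  8   5  -5 -28 -47 -39 -17  -5  -2  -2   0   0   2   4   3   4]
 [  9   6  -7 -36 -61 -56 -34  -7   8  11   2   1   2   2   3   3]
 [  8   6  -7 -38 -65 -63 -33  29  77  75  48  20   5   0   1   3]
 [  8   4 -11 -42 -67 -60  -4  82 145 148 110  63  22   3   2   1]
 [  5  -5 -25 -55 -70 -52  15  99 155 164 145  97  44   9   2   2]
 [-12 -27 -49 -67 -71 -54  -7  49  80  99 113  97  50  14   3   3]
 [-44 -54 -67 -71 -70 -65 -49 -27 -12   7  33  37  14  -3  -2   1]
 [-68 -69 -69 -67 -65 -66 -70 -68 -65 -57 -40 -36 -39 -37 -27 -17]
 [-65 -65 -65 -62 -65 -67 -71 -71 -73 -72 -69 -67 -66 -63 -57 -49]
 [-61 -60 -61 -65 -66 -68 -70 -69 -70 -72 -71 -72 -71 -70 -70 -67]]
```

Run:
```python
from h import *
S=shot('scene')
ey=np.array([-.0497,.9988,0]);ex=np.array([.9988,.0497,0]);D=np.array([.5862,-.0372,.07]);th=np.linspace(0,6.28,400)
for s in(.041,.044,.047,.050):
    P=np.array([proj(S,D+(.158+s)*ey+.02*(np.cos(t)*ex+np.sin(t)*np.array([0,0,1]))) for t in th])
    print(s,[round(P[abs(P[:,1]-r)<.15][:,0].max(),2) for r in(251.3,252,253)],P[:,1].min())
```

```text
0.041 [np.float64(366.1), np.float64(366.19), np.float64(366.19)] 249.9475906134661
0.044 [np.float64(366.95), np.float64(367.11), np.float64(367.17)] 250.40826976191204
0.047 [np.float64(367.69), np.float64(367.97), np.float64(368.13)] 250.8702381548349
0.05 [np.float64(368.12), np.float64(368.8), np.float64(369.06)] 251.33350131668075
```

Run:
```python
from h import *
S=shot('scene');cur=S['img'].astype(int);ini=cv2.imread('pics/scene1.png')[:,:,::-1].astype(int)
ey=np.array([-.0497,.9988,0]);ex=np.array([.9988,.0497,0]);th=np.linspace(0,6.28,800)
def edge(g,r,lo,hi):
    w=(g[:,:,0]-g[:,:,1])[r].astype(float);c=[i for i in range(lo,hi) if w[i]>=80][-1];return c+(w[c]-80)/(w[c]-w[c+1])
def pred(D,s,r):
    P=np.array([proj(S,D+(.158+s)*ey+.02*(np.cos(t)*ex+np.sin(t)*np.array([0,0,1]))) for t in th]);return P[abs(P[:,1]-r)<.15][:,0].max()
D0=np.array([.5029,-.0414,.07]);D1=np.array([.5863,-.0372,.07])
P=np.array([proj(S,D0+.158*ey+.02*(np.cos(t)*ex+np.sin(t)*np.array([0,0,1]))) for t in th]);print('init top row',P[:,1].min())
for r in(229,230,231,232,234,236): print(r,edge(ini,r,345,385)-pred(D0,0,r))
for r in(251,252,253): print(r,[round(edge(cur,r,355,385)-pred(D1,s,r),2) for s in(.043,.045,.047,.049)])
```

```text
init top row 229.02075505974898
229 -0.7316351475698184
230 -0.4267016302349589
231 -0.22553813433466985
232 -0.23539355350220603
234 -0.35562482420579045
236 -0.3853426060624656Traceback (most recent call last):
  File "<stdin>", line 11, in <module>
  File "<stdin>", line 7, in pred
    return umr_maximum(a, axis, None, out, keepdims, initial, where)
ValueError: zero-size array to reduction operation maximum which has no identity
```

Request:
{"op": "servo_tool", "data": {
  "plan": [
    {"xyz": [0.05, 0, 0], "twist": [0, 0, 0], "jaw": 1},
    {"xyz": [0.05, 0, 0], "twist": [0, 0, 0], "jaw": 1},
    {"xyz": [0.05, 0, 0], "twist": [0, 0, 0], "jaw": 1},
    {"xyz": [0.05, 0, 0], "twist": [0, 0, 0], "jaw": 1},
    {"xyz": [0.05, 0, 0], "twist": [0, 0, 0], "jaw": 1},
    {"xyz": [0.05, 0, 0], "twist": [0, 0, 0], "jaw": 1}
  ]
}}

```text
time_s: 10.42
tool_pos: [0.5784, 0.1471, 0.2307]
tool_rot: [179.7, 0.0, 92.6]
force: [3.8, -12.0, 0.7]
grip_width: 0.0266
grasp_force: 40.0
```

Run:
```python
from h import *
st()
print(env.sign_off())
```

```text
pull mm 47.906432262692405 side 0.873118034296114 F [  3.78288513 -11.97791784   0.73569154] rot [1.79723604e+02 4.08065670e-02 9.26165919e+01] dot [302.96 218.47] col 302.89230769230767 [ 0.58625527 -0.03726535]
the job is handed in; nothing more can be done
None
```

I handed the job in at about 10.5 s with the dot under the tip to within about 1 mm by the camera, and the knob still gripped at 40 N with the rod out about 47 mm (mark 45 mm). The arm and gripper hid the ring, so I judged that from tool travel, spring force and the flange edge; pulling dragged the carriage about 1 mm past the tip, so I eased it back with the rod out.

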